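# Snap the garage remote into its bracket and tug-test it

## Task

Pick up the white garage remote and press it straight down, buttons up, into its snap-in bracket on the console until both end clips click over it and it sits fully home. Then, to be sure it is held, tug it straight up with about 10 N, no yank, and keep that steady pull for a good second, let it settle back and let go, leaving it seated in the bracket. Leave everything else on the console where it is.

Things in the scene. Friction and masses are not known exactly. Their poses are not given: they have to be found in the camera images.
- remote_mid (a point): Centre (half-way up) of the garage remote: loose white plastic case, 66 mm long (its x), 36 mm wide (its y), 18 mm high (its z), about 55 g, two grey buttons on top. It starts flat on the console, buttons up, underside 9 mm below this point. Its long sides are plain and upright: grip it across the 36 mm at mid-length. It fits the bracket either way round (yaw or yaw + pi).
- remote: The same remote; origin at the centre of its underside. Its two ends are bevelled: over the lowest 10.5 mm they taper in by 7 mm to a 52 mm long underside (the lead-in), then stand upright for 4.7 mm, and over the top 2.8 mm slope in by 6 mm (the shoulders that the clips hold).
- bracket_seat (a point): Centre of the snap-in bracket's seat: the top of its rubber pad, 4 mm above the bracket's underside. x runs from clip to clip. Home, the remote lies along this x, flat on the pad, its centre 9 mm above this point. Pressed in, it meets the clips with its centre about 24 mm above this point, needs 12 to 18 N (more if fast), snaps over at about 12 mm and drops on the pad. Keep the push under 60 N.
- bracket: The bracket: grey plastic plate 100 mm (x) by 52 mm (y), stuck to the console with foam tape 1 to 4 mm thick; origin at the centre of its underside, on the tape. Four corner ears flare outward from 38 mm apart (y) at the seat to 43 mm at their tops 10 mm above the origin, 17 to 28 mm either side of the middle along x, and guide the long sides. The middle 35 mm of each long side is free for fingers.
- pad: Black rubber pad in the bracket, 54 by 34 mm, 1.5 mm thick, on which the remote comes to sit. It gives less than 1 mm.
- spring: Steel spring strip of the bracket, running along its x under the pad and bent up into the two clips. Once snapped in, the remote is held firmly: under the test pull it lifts off the pad by well under 1 mm, and settles back when the pull is eased. The test pull is right between 8 and 13 N, kept for 1 s; over 24 N spoils clips and tape.
- clip_a: Sprung steel clip at the bracket's +x end: upright strip 16 mm wide, 38 mm from the middle, with a round lip of radius 2 mm turned in over the remote, lip centre 30.6 mm from the middle and 18.4 mm above the seat. It leans out 4.4 mm at the lip as the remote passes. Origin at its foot, 2 mm above the bracket's underside, straight below the lip.
- clip_b: The same clip at the bracket's -x end.
- catchall: slate grey stoneware catch-all dish, 160 mm across the rim, 32 mm high; origin at the centre of its underside. Bystander, not to be disturbed.
- carkey: chrome car key lying flat: fob 44 x 30 x 12 mm with a 36 mm blade towards its +x and a split ring towards -x; origin underneath, near the blade's root. Bystander, not to be disturbed.
- glasses: pair of reading glasses with black frame standing on the lower rims with the arms open, 133 mm wide (y), arms reaching 132 mm to +x, 41 mm high; origin under the bridge. Bystander, not to be disturbed.
- cedarbox: small cedar box with shut lid, 96 (x) x 146 (y) x 65 mm high; origin at the centre of its underside. Bystander, not to be disturbed.
- tracker: round white plastic key-finder puck, 40 mm across, 10 mm high; origin at the centre of its underside. Bystander, not to be disturbed.
- torch: dark steel pocket torch lying on its side, 105 mm long along its x, 29 mm high; origin underneath, near mid-length. Bystander, not to be disturbed.
- candle: candle in a white ceramic jar, 76 mm across, 70 mm high; origin at the centre of its underside. Bystander, not to be disturbed.

How it is judged (in metres and radians):
On the way, in this order (a step that is already met when the one before it is completed fails the run):
1. the remote is pressed home: on the bracket's pad, under both clips (z of remote_mid in the frame of bracket_seat below 0.0105 m and horizontal distance between remote_mid and bracket_seat below 0.003 m and angle between remote_mid's own z axis and vertical below 0.06 rad and contact force between remote and pad above 1 N), for 0.2 s.
2. the remote, still in the bracket, is pulled up against both clips with 8 to 13 N for at least 0.7 s (z of remote_mid in the frame of bracket_seat below 0.0105 m and contact force between remote and pad below 0.5 N and contact force between remote and spring between 7.3 and 14 N and contact force between remote and clip_a above 1 N and contact force between remote and clip_b above 1 N and contact force between the fingers and remote above 2 N), for 0.7 s.
At the end, for the whole second after the job is handed in: The remote lies at rest and released in the bracket, buttons up: its centre less than 10.5 mm above the bracket's seat (home is 9 mm), within 3 mm of the middle, level within 0.06 rad, its long axis within 0.08 rad of the bracket's; everything else is where it was (z of remote_mid in the frame of bracket_seat below 0.0105 m and horizontal distance between remote_mid and bracket_seat below 0.003 m and angle between remote_mid's own z axis and vertical below 0.06 rad and angle between the x axis of remote_mid and the x axis of bracket_seat, either way round below 0.08 rad and linear speed of remote below 0.02 m/s); the robot touches nothing.
It fails at once if the remote is yanked at: pulled up in the clips with more than 24 N (z of remote_mid in the frame of bracket_seat below 0.0105 m and contact force between remote and pad below 0.5 N and contact force between remote and spring above 25 N).
It fails at once if the remote is rammed into the bracket with more than 80 N (contact force between remote and pad above 80 N).
It fails at once if a bystander is moved by more than 20 mm (distance of any of catchall, carkey, glasses, cedarbox, tracker, torch, candle from where it was at the start of the episode above 0.02 m).
It also fails if it takes over 51 s, if anything falls off the work surface, if the arm or the gripper's body presses on something with over 40 N, if the wrist force passes 120 N, or if a joint passes its speed limit or range.

## Robot

A 7-joint arm with a two-finger parallel gripper is mounted at the origin on the work surface. World frame = base frame: x ahead of the robot, y to its left, z up, the work surface at z = 0. Lengths are in m, angles in degrees, forces in N, time in s.
With the tool pointing down it reaches from about 0.35 to 0.9 m from the base axis. Payload 19.9 kg.
Tool frame: the origin (TCP) lies midway between the tips of the shut fingers; the grasp point (between the pads) lies 19 mm behind it; z points along the fingers, y is the direction in which the jaws open and shut (so a half turn about z gives the same grasp; the last joint's range is limited). The gripper opens to 94 mm and grips with 3 to 60 N. Pads are 16 mm wide; open, the fingers measure 119 mm over their backs; the gripper's body (75 mm by 177 mm) begins 78 mm behind the grasp point.
Start: joints at [65.346, 23.915, -0.59, 92.452, 0.269, 63.638, -3.037], TCP at [0.237, -0.578, 0.205] pointing down, gripper open.
Joint ranges: [-161.28, 161.28], [-22.2, 115.67], [-73.04, 71.86], [3.21, 147.25], [-68.34, 248.33], [10.77, 114.83], [-161.83, 161.83]. Speed limits (degrees/s): [108.29, 108.29, 136.94, 136.94, 172.46, 172.46, 172.46].

## Interface

Orientations are given as [roll, pitch, yaw] about the fixed x, y, z axes, in that order (R = Rz(yaw) Ry(pitch) Rx(roll)).
In Python, from bench import env, imaging gives the robot as it stands.
- The arm moves only by the tool step_arm, never from a script. Its argument "plan" is a list of rows, each an object of numbers: "fingers": the finger opening in m, from 0 to 0.094; "tx", "ty", "tz": the shift along the tool's x, y, z in m; "wx", "wy", "wz": the turn, a rotation vector about the tool's x, y, z in degrees. In form: [{"fingers": .., "tx": .., "ty": .., "tz": .., "wx": .., "wy": .., "wz": ..}, ...]. A call has 1 to 20 rows; each row shifts and turns the commanded pose from where the row before left it, along the tool's axes as they then stand; what a row does not reach is not made up. A row lasts 1/8 s, in which the tool goes at most 62.5 mm and 10.7 degrees, less where a joint would pass 70% of its speed; a pose out of reach is approached as far as the arm can. A call is refused whole if a number of a shift passes 0.0625 or a number of a turn 10.7, either way. A call with a gripper value outside its range is refused whole. The fingers move at their own pace and stop on an object; "grip_force" is the grip in N (left out, the last holds). Time passes only in rows, so rows that do not move let the fingers close. It gives the time, the measured TCP pose, the force and the opening at its end, in the units of the state.
- env.state(): the state, without advancing time (a new reading comes with each control period).
- imaging.get_image(name): name is "side" or "top"; returns a dict with "image" (384x512x3 uint8, red, green, blue), "mtx" (3x3 intrinsics, pixels), "world_to_cam" (4x4, takes a point from world to camera coordinates). Camera axes: x right, y up, looking along -z (the intrinsics and any distortion apply to the point x, -y, -z); pixel columns grow to the right and rows downward; lengths in m; the calibration is good to about 2 mm. A picture is of the moment at which its call begins. There is no depth.
- env.hand_in(): hands the job in, once; it reports no verdict.
Trained networks look in the newest picture that a camera, given by its name, has taken for a name from the list of things; names that differ only in an ending like _2 or _b are one class to them, and where a whole thing is asked for, a point or a joint stands for the part that bears it (a point fixed in the world has none). Each returns a list of dicts, best first, with "score" (0 to 1); they miss things now and then, are a little off and sometimes report something else, mostly with a low value. They report only what shows in the picture. A call takes as long as a camera call.
- imaging.masks_of(camera, name): "pixels" (384x512 bool, what is visible of it) and "bbox" ([left, top, right, bottom] in pixels, round what is visible of it).
The state is a dict: "t": time; "qpos": joint angles; "joint_velocities": joint speeds; "tau": joint torques, N m; "position": TCP position; "ee_rot": TCP orientation; "ft_force": force on the tool from outside, world axes, zero at the start; "torque": the same for the moment, N m; "gripper_width": opening from 0.0 (shut) to 1.0 (fully open).
Only numpy, scipy, OpenCV 4.12 (cv2) and the standard library are available. Lean on these libraries where they do the work, as an engineer would, in place of code of your own. Each camera call takes 0.05 s, during which the arm holds its last target.

## Working session

There is one attempt and no reset: what is moved stays moved. The work goes in short steps, Python scripts to look and compute and a tool call to move; the robot and the scene stay as the last step left them, time stands still between calls to the robot, and variables do not carry over. Pictures are saved under pics/ and viewed, and the job is handed in when it is done.

Besides the shell and the picture viewer there is one more tool, called after "Request:" as a command line: name --argument value ..., lists and objects as JSON in quotes. step_arm: Moves the arm, as the interface text tells. Its arguments: {"type":"object","properties":{"plan":{"type":"array","items":{"type":"object","properties":{"fingers":{"type":"number"},"tx":{"type":"number"},"ty":{"type":"number"},"tz":{"type":"number"},"wx":{"type":"number"},"wy":{"type":"number"},"wz":{"type":"number"}}}},"grip_force":{"type":"number"}},"required":["plan"]}

```bash
mkdir -p pics; ls
python3 - <<'E'
from bench import env, imaging
import cv2, numpy as np
print(env.state())
for c in ("side","top"):
    d=imaging.get_image(c); cv2.imwrite(f"pics/{c}0.png",d["image"][:,:,::-1]); print(c,d["mtx"],d["world_to_cam"])
    np.savez(f"cal_{c}.npz",mtx=d["mtx"],w2c=d["world_to_cam"])
    for n in ("remote","bracket","pad","clip_a","spring"):
        for m in imaging.masks_of(c,n)[:3]:
            ys,xs=np.nonzero(m["pixels"]); print(c,n,round(m["score"],2),m["bbox"],xs.mean().round(1),ys.mean().round(1),len(xs))
E
```

```text
pics
{'t': 0.0, 'qpos': array([65.34606707, 23.94815628, -0.58991734, 92.4855083 ,  0.27021474,
       63.63939354, -3.03379909]), 'joint_velocities': array([ 0.023799  ,  0.02000463, -0.01497957,  0.08175078,  0.05424412,
        0.04990889,  0.00098267]), 'tau': array([ 4.52784570e-04, -8.51245093e+01,  6.38945997e-01, -4.25995159e+01,
       -4.87721816e-02,  1.85891421e-02,  6.07346169e-05]), 'position': array([ 0.23675187, -0.57800507,  0.20482418]), 'ee_rot': array([-1.79928551e+02,  6.30715834e-03,  2.22795566e+01]), 'ft_force': array([ 0.65652253,  0.51439736, -0.39031907]), 'torque': array([-0.01847731, -0.04163322, -0.02712747]), 'gripper_width': 1.0004398487466803}
side [[411.91715687   0.         253.73899557]
 [  0.         411.91715687 196.151741  ]
 [  0.           0.           1.        ]] [[-0.99537535 -0.0945298   0.0170887   0.58757971]
 [ 0.0721006  -0.61762485  0.78316093 -0.07357941]
 [-0.06347764  0.7807712   0.62158421 -1.13672746]
 [ 0.          0.          0.          1.        ]]
side remote 0.86 [248.4, 226.9, 276.0, 246.2] 263.1 236.0 347
side bracket 0.7
[... 289 characters left out ...]
   389.42948414 193.63493356]
 [  0.           0.           1.        ]] [[-0.01781497 -0.99981944 -0.00661187  0.02894318]
 [ 0.99430293 -0.01841098  0.10498918 -0.61470222]
 [-0.10509195 -0.00470383  0.99445138 -1.17357593]
 [ 0.          0.          0.          1.        ]]
top remote 0.69 [209.7, 201.5, 228.0, 224.9] 217.6 213.9 235
top remote 0.61 [249.6, 183.6, 260.1, 191.6] 254.0 186.1 94
top bracket 0.86 [302.3, 189.8, 332.2, 219.7] 318.0 204.7 524
top pad 0.74 [310.5, 197.8, 327.7, 217.7] 318.0 204.6 178
top pad 0.39 [167.0, 124.9, 218.0, 165.3] 190.0 144.3 1619
top clip_a 0.28 [373.0, 225.4, 421.9, 279.1] 397.5 250.6 2123
top spring 0.33 [210.1, 203.3, 226.7, 224.0] 217.5 214.0 244
```

Run:
```python
import cv2
a=cv2.imread("pics/side0.png");b=cv2.imread("pics/top0.png")
cv2.imwrite("pics/side0z.png",cv2.resize(a[140:290,130:330],None,fx=4,fy=4,interpolation=cv2.INTER_CUBIC))
cv2.imwrite("pics/top0z.png",cv2.resize(b[120:270,180:380],None,fx=4,fy=4,interpolation=cv2.INTER_CUBIC))
```

```text
(no output)
```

View pics/side0.png

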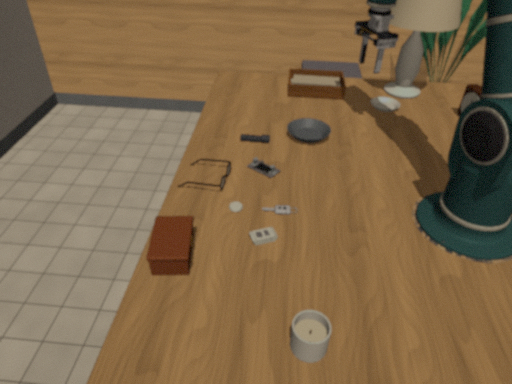

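View pics/top0.png

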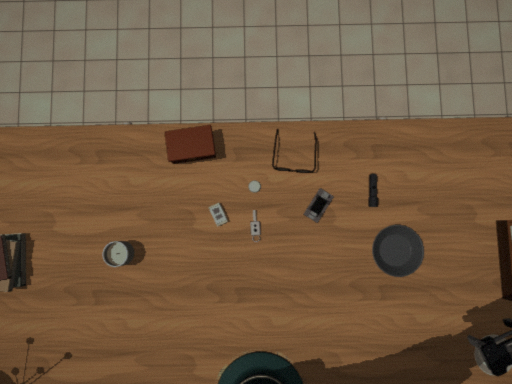

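```bash
sleep 1
```

```text
(no output)
```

View pics/side0z.png

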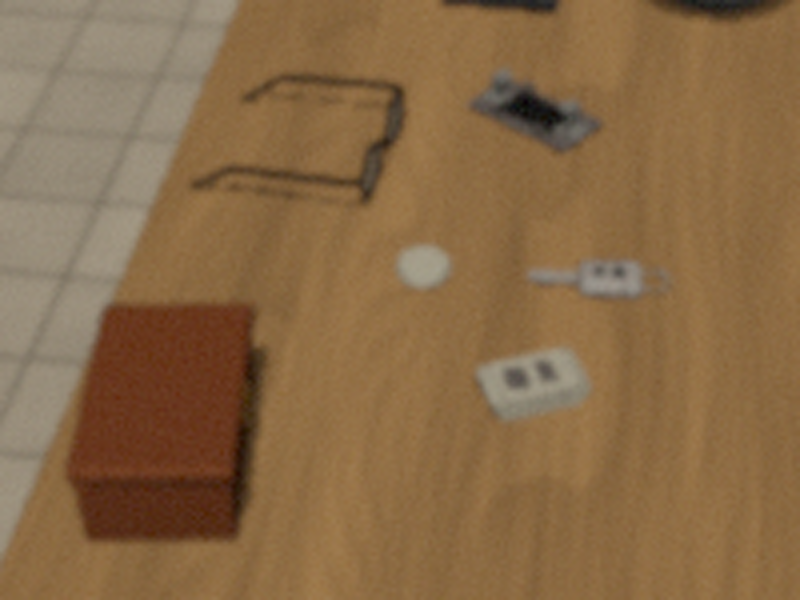

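View pics/top0z.png

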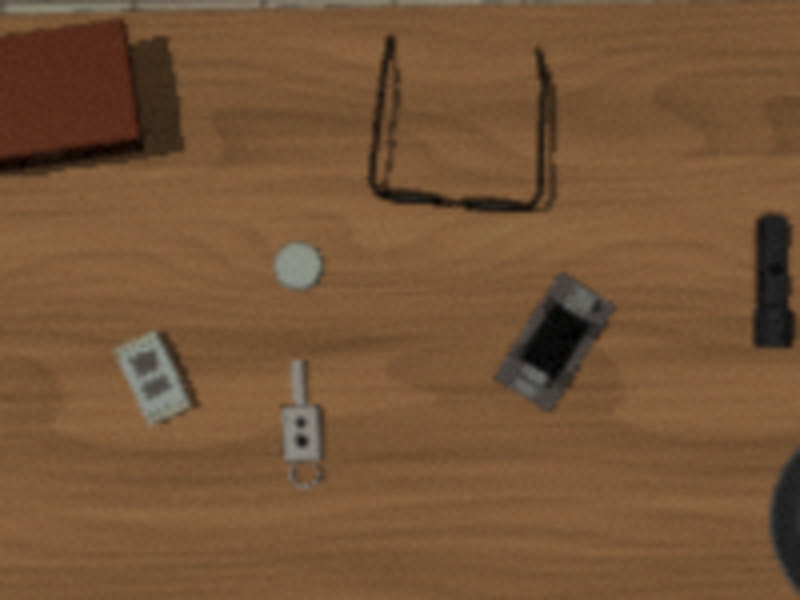

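```bash
cat > h.py <<'E'
import numpy as np, cv2
from scipy.optimize import minimize
def cal(c):
    d=np.load(f"cal_{c}.npz"); return d["mtx"],d["w2c"]
def proj(c,P):
    K,T=cal(c); q=np.asarray(P)@T[:3,:3].T+T[:3,3]; q=q*[1,-1,-1]; q=q@K.T; return q[:,:2]/q[:,2:]
def ray(c,uv,z):
    K,T=cal(c); d=np.linalg.inv(K)@[uv[0],uv[1],1]; d=T[:3,:3].T@(d*[1,-1,-1]); o=-T[:3,:3].T@T[:3,3]; return o+d*(z-o[2])/d[2]
def box(x0,x1,y0,y1,z0,z1):
    return np.array([[x,y,z] for x in(x0,x1) for y in(y0,y1) for z in(z0,z1)])*1e-3
def remote():
    s=[(26,0),(33,10.5),(33,15.2),(27,18)]
    return [np.array([[sx*x,sy*18,z] for x,z in s for sx in(-1,1) for sy in(-1,1)])*1e-3]
def bracket():
    L=[box(-50,50,-26,26,0,2.5)]
    for s in(-1,1): L.append(box(*sorted((s*29,s*38.5)),-8,8,20,24)); L.append(box(*sorted((s*37.5,s*38.5)),-8,8,2,24))
    for sx in(-1,1):
        for sy in(-1,1):
            L.append(np.array([[sx*x,sy*y,z] for x in(17,28) for y,z in((19,2.5),(21,2.5),(21.5,10),(23,10))])*1e-3)
    return L
def rz(a): c,s=np.cos(a),np.sin(a); return np.array([[c,-s,0],[s,c,0],[0,0,1]])
S=8
def sil(c,parts,p,R=None,roi=None):
    u0,v0,u1,v1=roi; im=np.zeros(((v1-v0)*S,(u1-u0)*S),np.uint8)
    R=rz(p[3]) if R is None else R
    for q in parts:
        uv=(proj(c,q@R.T+p[:3])+0.5-[u0,v0])*S-0.5
        h=cv2.convexHull(uv.astype(np.float32)); cv2.fillConvexPoly(im,np.round(h*16).astype(np.int32),255,cv2.LINE_AA,4)
    return cv2.resize(im,(u1-u0,v1-v0),interpolation=cv2.INTER_AREA)/255.
def fit(obs,parts,z,x0):
    # obs: list (cam,mask,roi)
    def f(p):
        e=0
        for c,m,r in obs:
            a=sil(c,parts,(p[0]*.01,p[1]*.01,z,p[2]),roi=r); mm=m[r[1]:r[3],r[0]:r[2]]
            e+=((cv2.GaussianBlur(a-mm,(0,0),1.0))**2).sum()/mm.sum()
        return e
    best=None
    for dy in (0,.1,-.1):
        o=minimize(f,[x0[0]*100,x0[1]*100,x0[2]+dy],method="Nelder-Mead",options=dict(initial_simplex=np.array([[x0[0]*100,x0[1]*100,x0[2]+dy]]*4)+np.vstack([np.zeros(3),np.diag([.5,.5,.15])]),xatol=1e-3,fatol=1e-6))
        if best is None or o.fun<best.fun: best=o
    p=best.x; return np.array([p[0]*.01,p[1]*.01,np.degrees(p[2])]),best.fun
def roi(b,pad=6): return int(b[0])-pad,int(b[1])-pad,int(b[2])+pad,int(b[3])+pad
E
python3 - <<'E'
from bench import imaging
from h import *
M={}
for k in range(2):
  for c in ("top","side"):
    imaging.get_image(c)
    for n in("remote","bracket"):
        m=[m for m in imaging.masks_of(c,n)]
        if m: M[c,n,k]=m[0]
for n,parts,z,yaw in(("remote",remote(),0,np.radians(25)),("bracket",bracket(),.0025,np.radians(-30))):
  for k in range(2):
    for cams in(("top",),("side",),("top","side")):
        obs=[(c,M[c,n,k]["pixels"].astype(float),roi(M[c,n,k]["bbox"])) for c in cams]
        m=M["top",n,k]["pixels"]; ys,xs=np.nonzero(m); x0=ray("top",(xs.mean(),ys.mean()),z+.008)
        print(n,k,cams,M[cams[0],n,k]["bbox"],*fit(obs,parts,z,(x0[0],x0[1],yaw)))
E
```

```text
remote 0 ('top',) [209.0, 202.0, 228.1, 226.1] [ 0.55482102  0.12338512 25.2717065 ] 0.006902261913146257
remote 0 ('side',) [249.8, 227.8, 275.3, 244.3] [ 0.55525674  0.12422796 24.44739935] 0.007991839854046631
remote 0 ('top', 'side') [209.0, 202.0, 228.1, 226.1] [ 0.55508884  0.12369534 25.05545974] 0.016205147910625137
remote 1 ('top',) [208.0, 201.0, 228.7, 224.0] [ 0.55561199  0.12383903 23.66831353] 0.01479385491962162
remote 1 ('side',) [248.0, 227.5, 273.5, 244.5] [ 0.55682995  0.12427713 23.44443999] 0.006789598280458783
remote 1 ('top', 'side') [208.0, 201.0, 228.7, 224.0] [ 0.55637871  0.12417724 23.66231954] 0.02376989026808166
bracket 0 ('top',) [300.8, 189.0, 334.2, 221.7] [  0.57874115  -0.19314053 -33.49694616] 0.005186420489258819
bracket 0 ('side',) [247.5, 159.5, 278.6, 178.4] [  0.57819881  -0.19232937 -37.12036833] 0.013547572802137002
bracket 0 ('top', 'side') [300.8, 189.0, 334.2, 221.7] [  0.57845982  -0.19283239 -34.74210874] 0.022168538870470773
bracket 1 ('top',) [301.8, 190.6, 331.5, 221.3] [  0.57864569  -0.19375079 -34.51562729] 0.004985895838534108
bracket 1 ('side',) [245.0, 159.0, 276.2, 176.2] [  0.57911808  -0.19190067 -34.65658041] 0.008068624499563996
bracket 1 ('top', 'side') [301.8, 190.6, 331.5, 221.3] [  0.5789328   -0.19305414 -34.50448866] 0.017141424245562486
```

Request:
step_arm --plan '[{"fingers": 0.07, "tx": 0.015, "ty": -0.0145}, {"tx": 0.0312, "ty": -0.0294}, {"tx": 0.0312, "ty": -0.0294, "tz": 0.005}, {"tx": 0.0312, "ty": -0.0294, "tz": 0.005}, {"tx": 0.0312, "ty": -0.0294, "tz": 0.005}, {"tx": 0.0312, "ty": -0.0294, "tz": 0.005}, {"tx": 0.0312, "ty": -0.0294, "tz": 0.005}, {"tx": 0.0312, "ty": -0.0294, "tz": 0.005}, {"tx": 0.0312, "ty": -0.0294, "tz": 0.005}, {"tx": 0.0312, "ty": -0.0294, "tz": 0.005}, {"tx": 0.0312, "ty": -0.0294, "tz": 0.005}, {"tx": 0.0312, "ty": -0.0294, "tz": 0.005}, {"tx": 0.0312, "ty": -0.0294, "tz": 0.005}, {"tx": 0.0312, "ty": -0.0294, "tz": 0.005}, {"tx": 0.0312, "ty": -0.0294, "tz": 0.005}, {"tx": 0.0312, "ty": -0.0294, "tz": 0.005}, {"tx": 0.0312, "ty": -0.0294, "tz": 0.005}, {"tx": 0.0312, "ty": -0.0294, "tz": 0.005}, {"tx": 0.0155, "ty": -0.0145}, {}]'

```text
validation failed for argument at $.pl...
```

Request:
step_arm --plan '[{"fingers": 0.07, "tx": 0.015, "ty": -0.0145, "tz": 0, "wx": 0, "wy": 0, "wz": 0}]'

```text
t: 1.32
position: [0.2447, -0.5594, 0.2051]
ee_rot: [-180.0, 0.0, 22.2]
ft_force: [1.1, -0.7, -0.4]
gripper_width: 0.923
```

Request:
step_arm --plan '[{"fingers": 0.07, "tx": 0.0312, "ty": -0.0294, "tz": 0, "wx": 0, "wy": 0, "wz": 0}, {"fingers": 0.07, "tx": 0.0312, "ty": -0.0294, "tz": 0, "wx": 0, "wy": 0, "wz": 0}, {"fingers": 0.07, "tx": 0.0312, "ty": -0.0294, "tz": 0.005, "wx": 0, "wy": 0, "wz": 0}, {"fingers": 0.07, "tx": 0.0312, "ty": -0.0294, "tz": 0.005, "wx": 0, "wy": 0, "wz": 0}, {"fingers": 0.07, "tx": 0.0312, "ty": -0.0294, "tz": 0.005, "wx": 0, "wy": 0, "wz": 0}, {"fingers": 0.07, "tx": 0.0312, "ty": -0.0294, "tz": 0.005, "wx": 0, "wy": 0, "wz": 0}, {"fingers": 0.07, "tx": 0.0312, "ty": -0.0294, "tz": 0.005, "wx": 0, "wy": 0, "wz": 0}, {"fingers": 0.07, "tx": 0.0312, "ty": -0.0294, "tz": 0.005, "wx": 0, "wy": 0, "wz": 0}, {"fingers": 0.07, "tx": 0.0312, "ty": -0.0294, "tz": 0.005, "wx": 0, "wy": 0, "wz": 0}, {"fingers": 0.07, "tx": 0.0312, "ty": -0.0294, "tz": 0.005, "wx": 0, "wy": 0, "wz": 0}, {"fingers": 0.07, "tx": 0.0312, "ty": -0.0294, "tz": 0.005, "wx": 0, "wy": 0, "wz": 0}, {"fingers": 0.07, "tx": 0.0312, "ty": -0.0294, "tz": 0.005, "wx": 0, "wy": 0, "wz": 0}, {"fingers": 0.07, "tx": 0.0312, "ty": -0.0294, "tz": 0.005, "wx": 0, "wy": 0, "wz": 0}, {"fingers": 0.07, "tx": 0.0312, "ty": -0.0294, "tz": 0.005, "wx": 0, "wy": 0, "wz": 0}, {"fingers": 0.07, "tx": 0.0312, "ty": -0.0294, "tz": 0.005, "wx": 0, "wy": 0, "wz": 0}, {"fingers": 0.07, "tx": 0.0312, "ty": -0.0294, "tz": 0.005, "wx": 0, "wy": 0, "wz": 0}, {"fingers": 0.07, "tx": 0.0312, "ty": -0.0294, "tz": 0.005, "wx": 0, "wy": 0, "wz": -1}, {"fingers": 0.07, "tx": 0.0155, "ty": -0.0145, "tz": 0, "wx": 0, "wy": 0, "wz": -1}, {"fingers": 0.07, "tx": 0, "ty": 0, "tz": 0, "wx": 0, "wy": 0, "wz": 0}]'

```text
t: 3.7
position: [0.5548, 0.1252, 0.1305]
ee_rot: [-180.0, 0.0, 24.4]
ft_force: [-1.1, -0.4, 0.6]
gripper_width: 0.74
```

Request:
step_arm --plan '[{"fingers": 0.07, "tx": 0, "ty": 0.0016, "tz": 0.02, "wx": 0, "wy": 0, "wz": 0}, {"fingers": 0.07, "tx": 0, "ty": 0, "tz": 0.04, "wx": 0, "wy": 0, "wz": 0}, {"fingers": 0.07, "tx": 0, "ty": 0, "tz": 0.03, "wx": 0, "wy": 0, "wz": 0}, {"fingers": 0.07, "tx": 0, "ty": 0, "tz": 0.02, "wx": 0, "wy": 0, "wz": 0}, {"fingers": 0.07, "tx": 0, "ty": 0, "tz": 0.01, "wx": 0, "wy": 0, "wz": 0}, {"fingers": 0.07, "tx": 0, "ty": 0, "tz": 0.005, "wx": 0, "wy": 0, "wz": 0}, {"fingers": 0.07, "tx": 0, "ty": 0, "tz": 0, "wx": 0, "wy": 0, "wz": 0}]'

```text
t: 4.58
position: [0.5561, 0.1223, 0.0059]
ee_rot: [180.0, -0.0, 24.3]
ft_force: [0.3, 0.2, -0.3]
gripper_width: 0.747
```

Run:
```python
from bench import env, imaging
import cv2, numpy as np
s=env.state();print(s["position"],s["ee_rot"],s["ft_force"])
d=imaging.get_image("side")["image"][:,:,::-1]
cv2.imwrite("pics/s1.png",cv2.resize(d[160:280,190:340],None,fx=5,fy=5,interpolation=cv2.INTER_CUBIC))
```

```text
[0.55607643 0.12230429 0.00587659] [ 1.79992500e+02 -2.69520961e-02  2.42688096e+01] [ 0.27690827  0.19226513 -0.34090653]
```

View pics/s1.png

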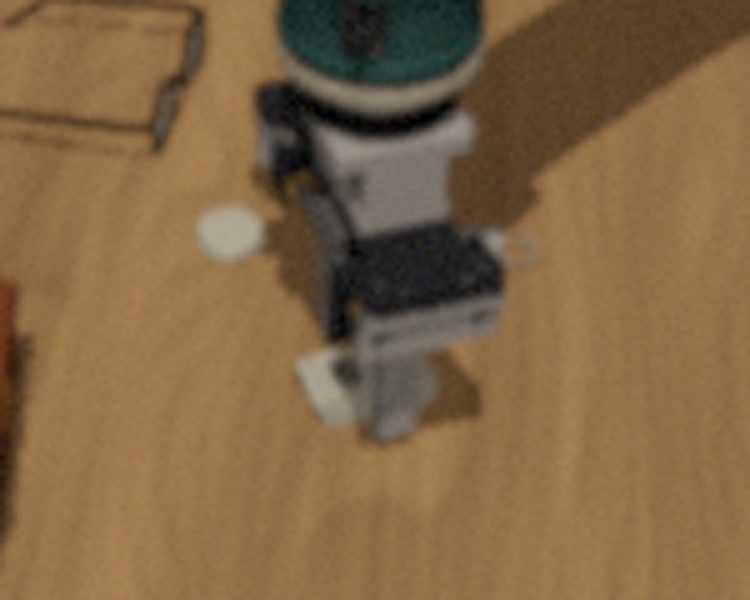

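Request:
step_arm --plan '[{"fingers": 0.07, "tx": 0, "ty": 0, "tz": 0.0015, "wx": 0, "wy": 0, "wz": 0}, {"fingers": 0.03, "tx": 0, "ty": 0, "tz": 0, "wx": 0, "wy": 0, "wz": 0}, {"fingers": 0.03, "tx": 0, "ty": 0, "tz": 0, "wx": 0, "wy": 0, "wz": 0}, {"fingers": 0.02, "tx": 0, "ty": 0, "tz": 0, "wx": 0, "wy": 0, "wz": 0}, {"fingers": 0.02, "tx": 0, "ty": 0, "tz": 0, "wx": 0, "wy": 0, "wz": 0}, {"fingers": 0.02, "tx": 0, "ty": 0, "tz": 0, "wx": 0, "wy": 0, "wz": 0}, {"fingers": 0.02, "tx": 0, "ty": 0, "tz": 0, "wx": 0, "wy": 0, "wz": 0}]' --grip_force 50

```text
t: 5.5
position: [0.5558, 0.1223, 0.004]
ee_rot: [-180.0, -0.0, 24.3]
ft_force: [-0.6, -0.7, 1.4]
gripper_width: 0.38
```

Request:
step_arm --plan '[{"fingers": 0.02, "tx": 0, "ty": 0, "tz": -0.02, "wx": 0, "wy": 0, "wz": 0}, {"fingers": 0.02, "tx": 0, "ty": 0, "tz": -0.03, "wx": 0, "wy": 0, "wz": 0}, {"fingers": 0.02, "tx": 0, "ty": 0, "tz": -0.03, "wx": 0, "wy": 0, "wz": 0}, {"fingers": 0.02, "tx": -0.0109, "ty": 0.0297, "tz": -0.01, "wx": 0, "wy": 0, "wz": 5}, {"fingers": 0.02, "tx": -0.008, "ty": 0.0305, "tz": 0, "wx": 0, "wy": 0, "wz": 0}, {"fingers": 0.02, "tx": -0.008, "ty": 0.0305, "tz": 0, "wx": 0, "wy": 0, "wz": 0}, {"fingers": 0.02, "tx": -0.008, "ty": 0.0305, "tz": 0, "wx": 0, "wy": 0, "wz": 0}, {"fingers": 0.02, "tx": -0.008, "ty": 0.0305, "tz": 0, "wx": 0, "wy": 0, "wz": 0}, {"fingers": 0.02, "tx": -0.008, "ty": 0.0305, "tz": 0, "wx": 0, "wy": 0, "wz": 0}, {"fingers": 0.02, "tx": -0.008, "ty": 0.0305, "tz": 0, "wx": 0, "wy": 0, "wz": 0}, {"fingers": 0.02, "tx": -0.008, "ty": 0.0305, "tz": 0, "wx": 0, "wy": 0, "wz": 0}, {"fingers": 0.02, "tx": -0.008, "ty": 0.0305, "tz": 0, "wx": 0, "wy": 0, "wz": 9}, {"fingers": 0.02, "tx": 0, "ty": 0, "tz": 0, "wx": 0, "wy": 0, "wz": 9}, {"fingers": 0.02, "tx": 0, "ty": 0, "tz": 0, "wx": 0, "wy": 0, "wz": 9}, {"fingers": 0.02, "tx": 0, "ty": 0, "tz": 0, "wx": 0, "wy": 0, "wz": 9}, {"fingers": 0.02, "tx": 0, "ty": 0, "tz": 0, "wx": 0, "wy": 0, "wz": 9}, {"fingers": 0.02, "tx": 0, "ty": 0, "tz": 0, "wx": 0, "wy": 0, "wz": 8.6}, {"fingers": 0.02, "tx": 0, "ty": 0, "tz": 0, "wx": 0, "wy": 0, "wz": 0}, {"fingers": 0.02, "tx": 0, "ty": 0, "tz": 0, "wx": 0, "wy": 0, "wz": 0}]'

```text
t: 7.88
position: [0.5784, -0.1605, 0.0946]
ee_rot: [-180.0, -0.0, -34.1]
ft_force: [0.5, 0.5, -0.7]
gripper_width: 0.381
```

Run:
```python
from bench import env, imaging
import cv2, numpy as np
s=env.state();print(s["position"],s["ee_rot"],s["ft_force"],s["gripper_width"]*94)
a=[]
for c in("side","top"):
    d=imaging.get_image(c)["image"][:,:,::-1]
    y,x=(90,200) if c=="side" else (150,260)
    a.append(cv2.resize(d[y:y+110,x:x+130],None,fx=3,fy=3*1.2,interpolation=cv2.INTER_CUBIC))
    for m in imaging.masks_of(c,"remote")[:3]: print(c,m["score"],m["bbox"],m["pixels"].sum())
cv2.imwrite("pics/s2.png",np.hstack(a))
```

```text
[ 0.57835602 -0.16052971  0.09457181] [-1.79974760e+02 -1.66893655e-02 -3.41106852e+01] [ 0.46027146  0.48305165 -0.68237929] 35.77283659055311
side 0.45 [250.6, 140.5, 271.4, 155.1] 188
```

View pics/s2.png

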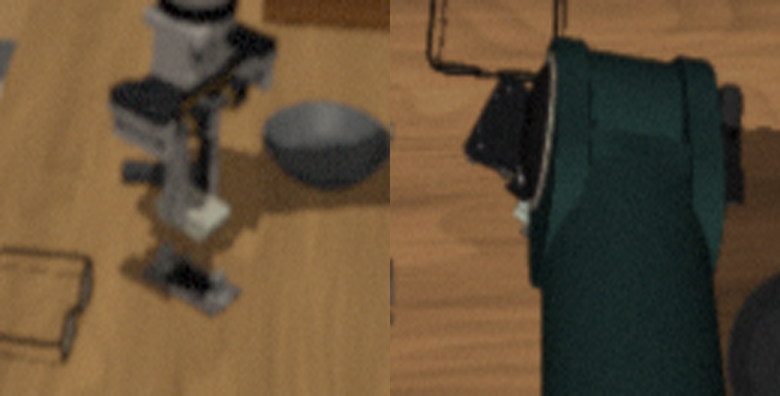

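Request:
step_arm --plan '[{"fingers": 0.02, "tx": 0.0091, "ty": 0.0133, "tz": 0.01, "wx": 0, "wy": 0, "wz": 0.1}, {"fingers": 0.02, "tx": 0.0091, "ty": 0.0134, "tz": 0.02, "wx": 0, "wy": 0, "wz": 0.1}, {"fingers": 0.02, "tx": 0, "ty": 0, "tz": 0.015, "wx": 0, "wy": 0, "wz": 0}, {"fingers": 0.02, "tx": 0, "ty": 0, "tz": 0, "wx": 0, "wy": 0, "wz": 0}, {"fingers": 0.02, "tx": 0, "ty": 0, "tz": 0, "wx": 0, "wy": 0, "wz": 0}]'

```text
t: 8.7
position: [0.5784, -0.1924, 0.049]
ee_rot: [-180.0, 0.0, -34.5]
ft_force: [-0.0, -0.5, -0.5]
gripper_width: 0.379
```

Run:
```python
from bench import env, imaging
from h import *
s=env.state();print(s["position"],s["ee_rot"],s["ft_force"],s["gripper_width"]*94)
p=s["position"]; d=imaging.get_image("side")["image"][:,:,::-1].copy()
np.save("pics/s3.npy",d)
y,x=130,220
Z=8
im=cv2.resize(d[y:y+70,x:x+80],None,fx=Z,fy=Z,interpolation=cv2.INTER_CUBIC)
def dr(parts,p4,col):
    for q in parts:
        uv=(proj("side",q@rz(p4[3]).T+np.array(p4[:3]))-[x,y]+.5)*Z
        cv2.polylines(im,[cv2.convexHull(uv.astype(np.float32)).astype(np.int32)],True,col,1,cv2.LINE_AA)
a=im.copy()
dr(remote(),(p[0],p[1],p[2]-.004,np.radians(s["ee_rot"][2])),(0,0,255))
dr(bracket(),(.5787,-.1929,.0025,np.radians(-34.4)),(0,255,0))
cv2.imwrite("pics/s3.png",im); cv2.imwrite("pics/s3r.png",a)
```

```text
[ 0.578406   -0.19242024  0.04900539] [-1.79981733e+02  1.23055817e-02 -3.44811109e+01] [-0.01946094 -0.51010006 -0.50313587] 35.65247692103781
```

View pics/s3.png

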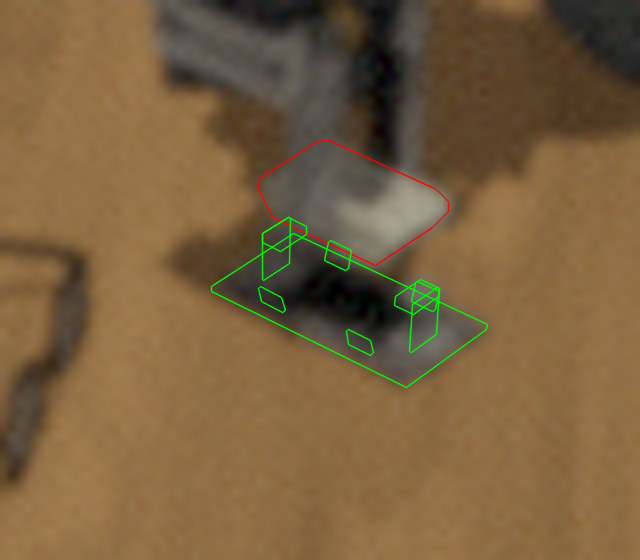

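View pics/s3r.png

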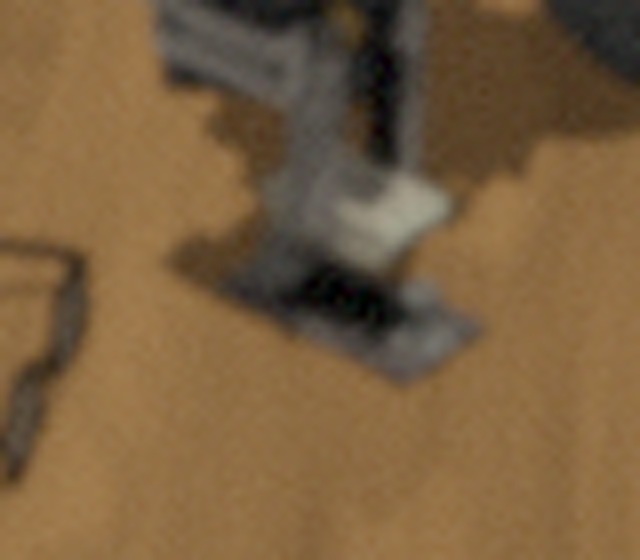

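```bash
cat > fit2.py <<'E'
from h import *
def alpha(fn,r):
    im=cv2.imread(fn).astype(float); c=im[...,2]-im[...,0]; c=c[r[1]:r[3],r[0]:r[2]]
    bg=np.median(c[[0,1,-1,-2]]); return np.clip(1-c/bg,0,1.1)/1
from scipy.optimize import minimize
R={("top","bracket"):(296,184,340,226),("side","bracket"):(240,153,284,184),("top","remote"):(203,196,234,231),("side","remote"):(243,221,282,252)}
A={k:alpha(f"pics/{k[0]}0.png",R[k]) for k in R}
for k in A: A[k]/=np.percentile(A[k],97 if 'r' else 0)*1.0; A[k]=np.clip(A[k],0,1)
def f(p,n,parts,cams,z):
    e=0
    for c in cams:
        a=cv2.GaussianBlur(sil(c,parts,(p[0]*.01,p[1]*.01,z,p[2]*.1),roi=R[c,n]),(0,0),.7)
        e+=((a-A[c,n])**2).mean()
    return e
for n,parts,zs,x0 in(("remote",remote(),(0,),(55.5,12.38,.43*10)),("bracket",bracket(),(.001,.0025,.004),(57.87,-19.29,-6.0))):
  x0=np.array(x0,float)
  for z in zs:
    for cams in(("top",),("side",),("top","side")):
        o=minimize(f,x0,(n,parts,cams,z),method="Nelder-Mead",options=dict(initial_simplex=np.vstack([x0]+[x0+d for d in np.diag([.4,.4,.8])]),xatol=1e-3,fatol=1e-7))
        print(n,z,cams,(o.x[:2]*10).round(2),np.degrees(o.x[2]*.1).round(2),o.fun)
E
python3 fit2.py
```

```text
remote 0 ('top',) [555.24 120.99] 24.48 0.007887320998589463
remote 0 ('side',) [555.64 123.27] 24.04 0.0038227767553020175
remote 0 ('top', 'side') [555.56 121.96] 24.0 0.013999143676986056
bracket 0.001 ('top',) [ 578.2  -194.92] -33.65 0.003192431471338448
bracket 0.001 ('side',) [ 578.36 -195.58] -33.59 0.004460495622810877
bracket 0.001 ('top', 'side') [ 578.37 -195.15] -33.47 0.007736693112481973
bracket 0.0025 ('top',) [ 578.03 -194.67] -33.62 0.0032466720480484627
bracket 0.0025 ('side',) [ 578.24 -193.4 ] -33.65 0.004612034649508534
bracket 0.0025 ('top', 'side') [ 578.1  -194.28] -33.67 0.008395535795884583
bracket 0.004 ('top',) [ 577.99 -194.44] -33.69 0.0033081256378760934
bracket 0.004 ('side',) [ 578.26 -191.21] -33.63 0.004755578406278409
bracket 0.004 ('top', 'side') [ 578.01 -193.52] -33.72 0.011010553932558908
```

Request:
step_arm --plan '[{"fingers": 0.02, "tx": 0.0005, "ty": 0.0008, "tz": 0.006, "wx": 0, "wy": 0, "wz": -0.4}, {"fingers": 0.02, "tx": 0, "ty": 0, "tz": 0.006, "wx": 0, "wy": 0, "wz": 0}, {"fingers": 0.02, "tx": 0, "ty": 0, "tz": 0.006, "wx": 0, "wy": 0, "wz": 0}, {"fingers": 0.02, "tx": 0, "ty": 0, "tz": 0, "wx": 0, "wy": 0, "wz": 0}, {"fingers": 0.02, "tx": 0, "ty": 0, "tz": 0, "wx": 0, "wy": 0, "wz": 0}]' --grip_force 60

```text
t: 9.38
position: [0.5782, -0.1939, 0.031]
ee_rot: [-180.0, 0.0, -34.1]
ft_force: [1.0, 0.7, -0.8]
gripper_width: 0.383
```

```bash
cat > look.py <<'E'
import sys
from bench import env, imaging
from h import *
s=env.state();print(s["t"],s["position"].round(5),s["ee_rot"].round(2),s["ft_force"].round(2),s["torque"].round(2),s["gripper_width"]*94)
d=imaging.get_image("side")["image"][:,:,::-1]
y,x=120,210
cv2.imwrite(f"pics/{sys.argv[1]}.png",cv2.resize(d[y:y+75,x:x+100],None,fx=8,fy=8,interpolation=cv2.INTER_CUBIC))
E
python3 look.py s4
```

```text
9.375 [ 0.57821 -0.1939   0.03098] [-180.      0.    -34.12] [ 1.02  0.69 -0.77] [ 0.05  0.01 -0.02] 35.99290690065564
```

View pics/s4.png

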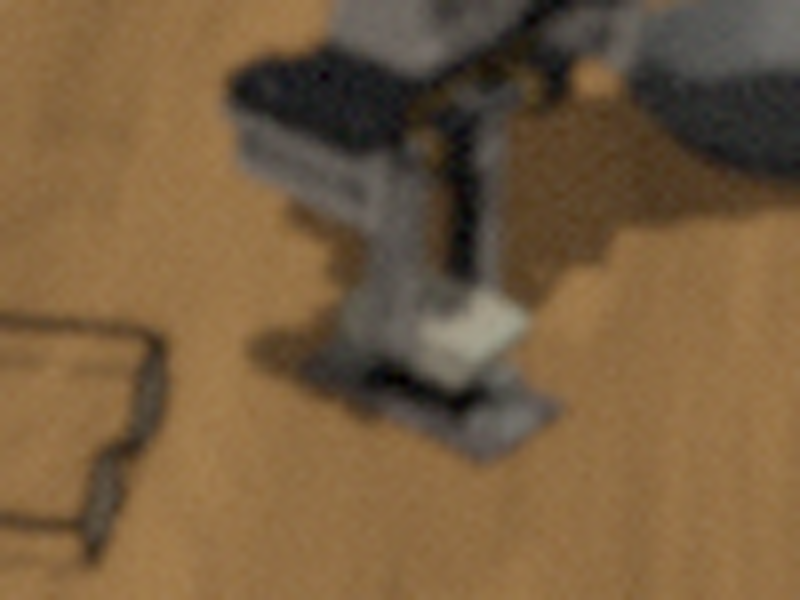

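Request:
step_arm --plan '[{"fingers": 0.02, "tx": 0, "ty": 0, "tz": 0.002, "wx": 0, "wy": 0, "wz": 0}, {"fingers": 0.02, "tx": 0, "ty": 0, "tz": 0.002, "wx": 0, "wy": 0, "wz": 0}, {"fingers": 0.02, "tx": 0, "ty": 0, "tz": 0.002, "wx": 0, "wy": 0, "wz": 0}, {"fingers": 0.02, "tx": 0, "ty": 0, "tz": 0, "wx": 0, "wy": 0, "wz": 0}]'

```text
t: 9.93
position: [0.5786, -0.1941, 0.0251]
ee_rot: [-180.0, -0.0, -34.1]
ft_force: [3.2, -2.0, 0.7]
gripper_width: 0.377
```

Request:
step_arm --plan '[{"fingers": 0.02, "tx": 0, "ty": 0, "tz": 0.0015, "wx": 0, "wy": 0, "wz": 0}, {"fingers": 0.02, "tx": 0, "ty": 0, "tz": 0, "wx": 0, "wy": 0, "wz": 0}]'

```text
t: 10.18
position: [0.5786, -0.1941, 0.0237]
ee_rot: [-180.0, -0.0, -34.1]
ft_force: [2.7, -2.1, 4.2]
gripper_width: 0.374
```

```bash
python3 look.py s5
```

```text
10.175 [ 0.57856 -0.19412  0.02371] [-1.7998e+02 -5.0000e-02 -3.4130e+01] [ 2.75 -2.12  4.24] [-0.3  -0.62 -0.04] 35.17492511539213
```

Request:
step_arm --plan '[{"fingers": 0.02, "tx": 0.0008, "ty": 0, "tz": 0, "wx": 0, "wy": 0, "wz": 0}, {"fingers": 0.02, "tx": 0, "ty": 0, "tz": 0, "wx": 0, "wy": 0, "wz": 0}]'

```text
t: 10.48
position: [0.579, -0.1943, 0.0237]
ee_rot: [-180.0, -0.0, -34.1]
ft_force: [1.9, -1.3, 6.9]
gripper_width: 0.375
```

```bash
python3 look.py s6
```

```text
10.475 [ 0.57897 -0.19435  0.02365] [-1.7999e+02 -1.0000e-02 -3.4120e+01] [ 1.88 -1.31  6.94] [-0.12 -0.3  -0.01] 35.26334703528412
```

View pics/s6.png

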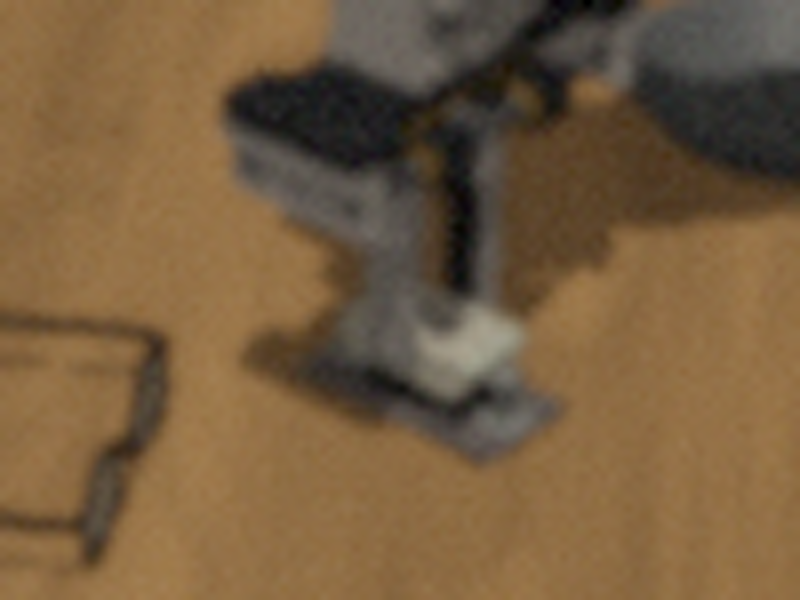

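Request:
step_arm --plan '[{"fingers": 0.02, "tx": 0.0009, "ty": 0, "tz": 0, "wx": 0, "wy": 0, "wz": 0}, {"fingers": 0.02, "tx": 0, "ty": 0, "tz": 0.001, "wx": 0, "wy": 0, "wz": 0}, {"fingers": 0.02, "tx": 0, "ty": 0, "tz": 0.001, "wx": 0, "wy": 0, "wz": 0}]'

```text
t: 10.9
position: [0.5797, -0.1948, 0.0219]
ee_rot: [-180.0, -0.0, -34.1]
ft_force: [-1.0, -0.3, 11.9]
gripper_width: 0.38
```

```bash
python3 look.py s7
```

```text
10.9 [ 0.57974 -0.19479  0.0219 ] [-1.7999e+02 -1.0000e-02 -3.4120e+01] [-0.95 -0.34 11.94] [ 0.06  0.14 -0.01] 35.755328541908526
```

Request:
step_arm --plan '[{"fingers": 0.02, "tx": 0, "ty": 0, "tz": 0.001, "wx": 0, "wy": 0, "wz": 0}, {"fingers": 0.02, "tx": 0, "ty": 0, "tz": 0.001, "wx": 0, "wy": 0, "wz": 0}, {"fingers": 0.02, "tx": 0, "ty": 0, "tz": 0.001, "wx": 0, "wy": 0, "wz": 0}, {"fingers": 0.02, "tx": 0, "ty": 0, "tz": 0.001, "wx": 0, "wy": 0, "wz": 0}]'

```text
t: 11.45
position: [0.5795, -0.1947, 0.0176]
ee_rot: [-180.0, 0.0, -34.1]
ft_force: [0.2, -0.3, 5.9]
gripper_width: 0.376
```

Request:
step_arm --plan '[{"fingers": 0.02, "tx": 0, "ty": 0, "tz": 0.001, "wx": 0, "wy": 0, "wz": 0}, {"fingers": 0.02, "tx": 0, "ty": 0, "tz": 0.001, "wx": 0, "wy": 0, "wz": 0}, {"fingers": 0.02, "tx": 0, "ty": 0, "tz": 0.001, "wx": 0, "wy": 0, "wz": 0}]'

```text
t: 11.82
position: [0.5794, -0.1947, 0.0144]
ee_rot: [180.0, 0.0, -34.1]
ft_force: [1.1, -0.0, 4.6]
gripper_width: 0.377
```

```bash
python3 look.py s8
```

```text
11.825 [ 0.57937 -0.1947   0.01444] [ 1.800e+02  3.000e-02 -3.412e+01] [ 1.12 -0.04  4.55] [-0.01 -0.08  0.01] 35.40936267080952
```

View pics/s8.png

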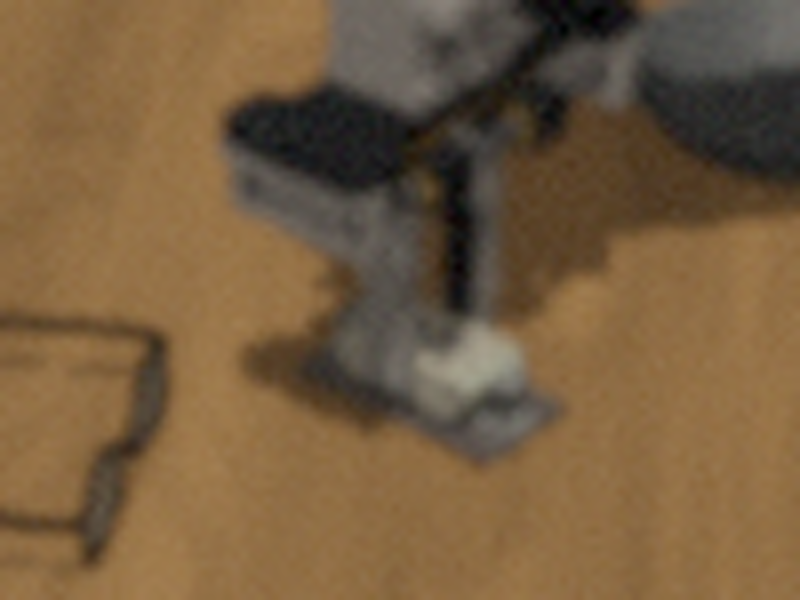

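Request:
step_arm --plan '[{"fingers": 0.02, "tx": 0, "ty": 0, "tz": 0.001, "wx": 0, "wy": 0, "wz": 0}, {"fingers": 0.02, "tx": 0, "ty": 0, "tz": 0.001, "wx": 0, "wy": 0, "wz": 0}]'

```text
t: 12.12
position: [0.5789, -0.1947, 0.0118]
ee_rot: [180.0, 0.1, -34.1]
ft_force: [1.3, -2.0, -5.0]
gripper_width: 0.38
```

Request:
step_arm --plan '[{"fingers": 0.02, "tx": 0, "ty": 0, "tz": 0.001, "wx": 0, "wy": 0, "wz": 0}, {"fingers": 0.02, "tx": 0, "ty": 0, "tz": 0, "wx": 0, "wy": 0, "wz": 0}]'

```text
t: 12.38
position: [0.5793, -0.1949, 0.0113]
ee_rot: [180.0, 0.0, -34.1]
ft_force: [-0.6, -0.5, -1.7]
gripper_width: 0.381
```

```bash
python3 look.py s9
```

```text
12.375 [ 0.57928 -0.19486  0.0113 ] [ 1.7999e+02  3.0000e-02 -3.4120e+01] [-0.63 -0.47 -1.7 ] [-0.09 -0.02  0.04] 35.78974667163085
```

Request:
step_arm --plan '[{"fingers": 0.02, "tx": 0, "ty": 0, "tz": 0.0006, "wx": 0, "wy": 0, "wz": 0}, {"fingers": 0.02, "tx": 0, "ty": 0, "tz": 0, "wx": 0, "wy": 0, "wz": 0}]'

```text
t: 12.68
position: [0.5794, -0.1949, 0.0113]
ee_rot: [180.0, 0.0, -34.1]
ft_force: [-4.2, -0.0, 9.1]
gripper_width: 0.378
```

Request:
step_arm --plan '[{"fingers": 0.02, "tx": 0, "ty": 0, "tz": 0.0008, "wx": 0, "wy": 0, "wz": 0}, {"fingers": 0.02, "tx": 0, "ty": 0, "tz": 0, "wx": 0, "wy": 0, "wz": 0}]'

```text
t: 12.92
position: [0.5794, -0.1949, 0.0112]
ee_rot: [180.0, 0.0, -34.1]
ft_force: [-9.4, 2.0, 23.0]
gripper_width: 0.379
```

```bash
python3 look.py s10
```

```text
12.925 [ 0.57941 -0.19491  0.01122] [ 1.7999e+02  1.0000e-02 -3.4130e+01] [-9.37  1.99 23.03] [0.66 2.37 0.04] 35.58237952824977
```

View pics/s10.png

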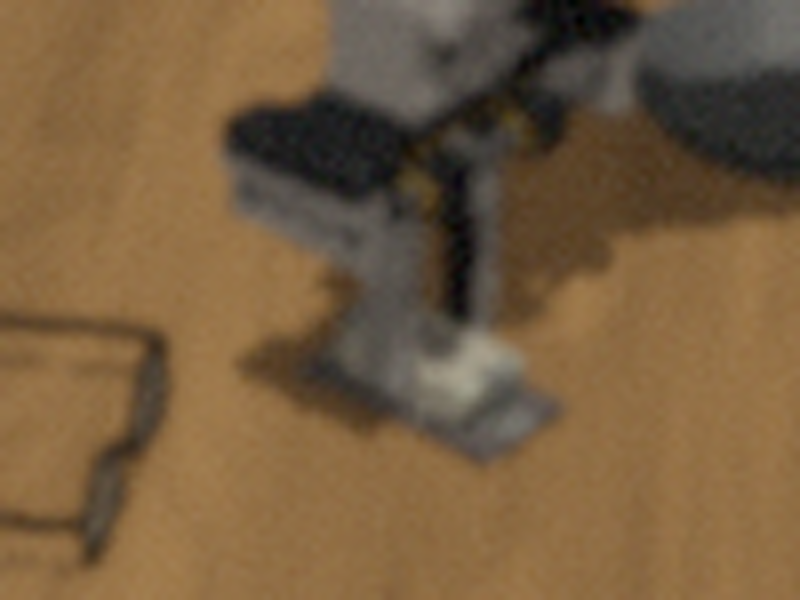

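Request:
step_arm --plan '[{"fingers": 0.02, "tx": 0, "ty": 0, "tz": 0, "wx": 0, "wy": 0, "wz": 0}, {"fingers": 0.02, "tx": 0, "ty": 0, "tz": -0.0005, "wx": 0, "wy": 0, "wz": 0}, {"fingers": 0.02, "tx": 0, "ty": 0, "tz": -0.0005, "wx": 0, "wy": 0, "wz": 0}, {"fingers": 0.02, "tx": 0, "ty": 0, "tz": 0, "wx": 0, "wy": 0, "wz": 0}]'

```text
t: 13.48
position: [0.5794, -0.1949, 0.0112]
ee_rot: [180.0, 0.0, -34.1]
ft_force: [-4.1, -0.5, 7.9]
gripper_width: 0.377
```

Request:
step_arm --plan '[{"fingers": 0.02, "tx": 0, "ty": 0, "tz": -0.0004, "wx": 0, "wy": 0, "wz": 0}, {"fingers": 0.02, "tx": 0, "ty": 0, "tz": 0, "wx": 0, "wy": 0, "wz": 0}]'

```text
t: 13.72
position: [0.5795, -0.1949, 0.0113]
ee_rot: [180.0, 0.0, -34.1]
ft_force: [-0.3, 0.5, -0.4]
gripper_width: 0.377
```

Request:
step_arm --plan '[{"fingers": 0.02, "tx": 0, "ty": 0, "tz": -0.0003, "wx": 0, "wy": 0, "wz": 0}, {"fingers": 0.02, "tx": 0, "ty": 0, "tz": 0, "wx": 0, "wy": 0, "wz": 0}]'

```text
t: 13.98
position: [0.5793, -0.1948, 0.0114]
ee_rot: [180.0, 0.0, -34.1]
ft_force: [0.4, -0.5, -5.3]
gripper_width: 0.379
```

Request:
step_arm --plan '[{"fingers": 0.02, "tx": 0, "ty": 0, "tz": 0, "wx": 0, "wy": 0, "wz": 0}]'

```text
t: 14.1
position: [0.5793, -0.1948, 0.0114]
ee_rot: [180.0, 0.0, -34.1]
ft_force: [0.4, -0.2, -7.3]
gripper_width: 0.377
```

Request:
step_arm --plan '[{"fingers": 0.02, "tx": 0, "ty": 0, "tz": -0.0003, "wx": 0, "wy": 0, "wz": 0}, {"fingers": 0.02, "tx": 0, "ty": 0, "tz": 0, "wx": 0, "wy": 0, "wz": 0}]'

```text
t: 14.35
position: [0.5792, -0.1947, 0.0116]
ee_rot: [180.0, 0.0, -34.1]
ft_force: [0.9, -0.3, -13.4]
gripper_width: 0.373
```

Request:
step_arm --plan '[{"fingers": 0.02, "tx": 0, "ty": 0, "tz": 0, "wx": 0, "wy": 0, "wz": 0}]'

```text
t: 14.48
position: [0.5792, -0.1947, 0.0116]
ee_rot: [180.0, 0.1, -34.1]
ft_force: [0.7, 0.1, -14.6]
gripper_width: 0.38
```

Request:
step_arm --plan '[{"fingers": 0.02, "tx": 0, "ty": 0, "tz": 0.00015, "wx": 0, "wy": 0, "wz": 0}, {"fingers": 0.02, "tx": 0, "ty": 0, "tz": 0, "wx": 0, "wy": 0, "wz": 0}]'

```text
t: 14.72
position: [0.5793, -0.1948, 0.0117]
ee_rot: [180.0, 0.0, -34.1]
ft_force: [-0.7, 0.2, -15.4]
gripper_width: 0.378
```

Request:
step_arm --plan '[{"fingers": 0.02, "tx": 0, "ty": 0, "tz": 0, "wx": 0, "wy": 0, "wz": 0}]'

```text
t: 14.85
position: [0.5793, -0.1948, 0.0117]
ee_rot: [180.0, 0.0, -34.1]
ft_force: [-0.1, 0.0, -17.4]
gripper_width: 0.377
```

Request:
step_arm --plan '[{"fingers": 0.02, "tx": 0, "ty": 0, "tz": 0, "wx": 0, "wy": 0, "wz": 0}]'

```text
t: 14.98
position: [0.5793, -0.1948, 0.0117]
ee_rot: [180.0, 0.0, -34.1]
ft_force: [-0.6, 0.8, -17.3]
gripper_width: 0.374
```

Request:
step_arm --plan '[{"fingers": 0.02, "tx": 0, "ty": 0, "tz": 0.0003, "wx": 0, "wy": 0, "wz": 0}]'

```text
t: 15.1
position: [0.5795, -0.1949, 0.0116]
ee_rot: [180.0, 0.0, -34.1]
ft_force: [-1.0, 0.4, -12.5]
gripper_width: 0.374
```

Request:
step_arm --plan '[{"fingers": 0.02, "tx": 0, "ty": 0, "tz": 0, "wx": 0, "wy": 0, "wz": 0}]'

```text
t: 15.22
position: [0.5795, -0.1949, 0.0117]
ee_rot: [180.0, 0.0, -34.1]
ft_force: [-0.5, 0.6, -14.6]
gripper_width: 0.375
```

Request:
step_arm --plan '[{"fingers": 0.02, "tx": 0, "ty": 0, "tz": 0.0002, "wx": 0, "wy": 0, "wz": 0}]'

```text
t: 15.35
position: [0.5797, -0.195, 0.0116]
ee_rot: [-180.0, -0.0, -34.1]
ft_force: [-1.7, 0.0, -9.7]
gripper_width: 0.378
```

Request:
step_arm --plan '[{"fingers": 0.02, "tx": 0, "ty": 0, "tz": 0, "wx": 0, "wy": 0, "wz": 0}]'

```text
t: 15.48
position: [0.5797, -0.195, 0.0116]
ee_rot: [-180.0, -0.0, -34.1]
ft_force: [-1.0, 0.0, -10.1]
gripper_width: 0.378
```

Request:
step_arm --plan '[{"fingers": 0.02, "tx": 0, "ty": 0, "tz": 0, "wx": 0, "wy": 0, "wz": 0}]'

```text
t: 15.6
position: [0.5797, -0.195, 0.0116]
ee_rot: [-180.0, -0.0, -34.1]
ft_force: [-1.6, -0.6, -7.9]
gripper_width: 0.38
```

Request:
step_arm --plan '[{"fingers": 0.02, "tx": 0, "ty": 0, "tz": -0.0001, "wx": 0, "wy": 0, "wz": 0}]'

```text
t: 15.72
position: [0.5797, -0.195, 0.0116]
ee_rot: [-180.0, -0.0, -34.1]
ft_force: [-1.2, 0.4, -10.3]
gripper_width: 0.381
```

Request:
step_arm --plan '[{"fingers": 0.02, "tx": 0, "ty": 0, "tz": 0, "wx": 0, "wy": 0, "wz": 0}]'

```text
t: 15.85
position: [0.5796, -0.195, 0.0116]
ee_rot: [-180.0, -0.0, -34.1]
ft_force: [-1.4, -1.3, -9.0]
gripper_width: 0.378
```

Request:
step_arm --plan '[{"fingers": 0.02, "tx": 0, "ty": 0, "tz": 0, "wx": 0, "wy": 0, "wz": 0}]'

```text
t: 15.98
position: [0.5797, -0.1949, 0.0116]
ee_rot: [-180.0, -0.0, -34.1]
ft_force: [0.1, 0.4, -8.2]
gripper_width: 0.374
```

Request:
step_arm --plan '[{"fingers": 0.02, "tx": 0, "ty": 0, "tz": 0, "wx": 0, "wy": 0, "wz": 0}]'

```text
t: 16.1
position: [0.5797, -0.195, 0.0116]
ee_rot: [-180.0, -0.0, -34.1]
ft_force: [-0.1, -1.2, -7.6]
gripper_width: 0.378
```

Request:
step_arm --plan '[{"fingers": 0.02, "tx": 0, "ty": 0, "tz": 0, "wx": 0, "wy": 0, "wz": 0}]'

```text
t: 16.23
position: [0.5796, -0.1949, 0.0116]
ee_rot: [-180.0, -0.0, -34.1]
ft_force: [-1.0, -0.5, -6.5]
gripper_width: 0.375
```

Request:
step_arm --plan '[{"fingers": 0.02, "tx": 0, "ty": 0, "tz": -0.00015, "wx": 0, "wy": 0, "wz": 0}]'

```text
t: 16.35
position: [0.5796, -0.1949, 0.0116]
ee_rot: [-180.0, 0.0, -34.1]
ft_force: [-0.3, -0.9, -9.5]
gripper_width: 0.373
```

Request:
step_arm --plan '[{"fingers": 0.02, "tx": 0, "ty": 0, "tz": 0, "wx": 0, "wy": 0, "wz": 0}]'

```text
t: 16.48
position: [0.5795, -0.1949, 0.0116]
ee_rot: [-180.0, 0.0, -34.1]
ft_force: [-1.1, -1.5, -9.4]
gripper_width: 0.375
```

```bash
cat > st.py <<'E'
from bench import env
s=env.state();print(s["t"],(s["position"]*1e3).round(3),s["ft_force"].round(2))
E
python3 st.py
```

```text
16.475 [ 579.54  -194.873   11.591] [-1.11 -1.54 -9.44]
```

Request:
step_arm --plan '[{"fingers": 0.02, "tx": 0, "ty": 0, "tz": 0, "wx": 0, "wy": 0, "wz": 0}]'

```text
t: 16.6
position: [0.5796, -0.1949, 0.0116]
ee_rot: [-180.0, 0.0, -34.1]
ft_force: [-0.1, -1.3, -8.8]
gripper_width: 0.379
```

```bash
python3 st.py
```

```text
16.6 [ 579.559 -194.9     11.607] [-0.12 -1.33 -8.84]
```

Request:
step_arm --plan '[{"fingers": 0.02, "tx": 0, "ty": 0, "tz": -5e-05, "wx": 0, "wy": 0, "wz": 0}]'

```text
t: 16.73
position: [0.5795, -0.1949, 0.0116]
ee_rot: [180.0, 0.0, -34.1]
ft_force: [-0.1, -0.7, -11.4]
gripper_width: 0.375
```

Request:
step_arm --plan '[{"fingers": 0.02, "tx": 0, "ty": 0, "tz": 0, "wx": 0, "wy": 0, "wz": 0}]'

```text
t: 16.85
position: [0.5795, -0.1949, 0.0116]
ee_rot: [180.0, 0.0, -34.1]
ft_force: [-0.7, -0.5, -10.4]
gripper_width: 0.371
```

Request:
step_arm --plan '[{"fingers": 0.02, "tx": 0, "ty": 0, "tz": 0, "wx": 0, "wy": 0, "wz": 0}]'

```text
t: 16.98
position: [0.5795, -0.1949, 0.0116]
ee_rot: [-180.0, 0.0, -34.1]
ft_force: [0.1, -0.9, -9.7]
gripper_width: 0.377
```

Request:
step_arm --plan '[{"fingers": 0.02, "tx": 0, "ty": 0, "tz": 0, "wx": 0, "wy": 0, "wz": 0}]'

```text
t: 17.1
position: [0.5795, -0.1949, 0.0116]
ee_rot: [180.0, 0.0, -34.1]
ft_force: [-0.4, -0.9, -11.3]
gripper_width: 0.379
```

Request:
step_arm --plan '[{"fingers": 0.02, "tx": 0, "ty": 0, "tz": 0, "wx": 0, "wy": 0, "wz": 0}]'

```text
t: 17.23
position: [0.5795, -0.1949, 0.0117]
ee_rot: [-180.0, 0.0, -34.1]
ft_force: [-0.9, -0.9, -11.5]
gripper_width: 0.376
```

Steady at about 10–11 N; keep holding and watching.

Request:
step_arm --plan '[{"fingers": 0.02, "tx": 0, "ty": 0, "tz": 0, "wx": 0, "wy": 0, "wz": 0}, {"fingers": 0.02, "tx": 0, "ty": 0, "tz": 0, "wx": 0, "wy": 0, "wz": 0}]'

```text
t: 17.48
position: [0.5795, -0.1949, 0.0116]
ee_rot: [-180.0, 0.0, -34.1]
ft_force: [-0.2, -1.3, -11.2]
gripper_width: 0.377
```

Request:
step_arm --plan '[{"fingers": 0.02, "tx": 0, "ty": 0, "tz": 0, "wx": 0, "wy": 0, "wz": 0}]'

```text
t: 17.6
position: [0.5795, -0.1949, 0.0116]
ee_rot: [180.0, 0.0, -34.1]
ft_force: [-0.3, -0.9, -11.1]
gripper_width: 0.375
```

Request:
step_arm --plan '[{"fingers": 0.02, "tx": 0, "ty": 0, "tz": 0, "wx": 0, "wy": 0, "wz": 0}]'

```text
t: 17.73
position: [0.5795, -0.1949, 0.0117]
ee_rot: [-180.0, 0.0, -34.1]
ft_force: [-0.4, -1.1, -10.5]
gripper_width: 0.377
```

Request:
step_arm --plan '[{"fingers": 0.02, "tx": 0, "ty": 0, "tz": 0, "wx": 0, "wy": 0, "wz": 0}]'

```text
t: 17.85
position: [0.5795, -0.1949, 0.0116]
ee_rot: [-180.0, 0.0, -34.1]
ft_force: [-0.4, -0.5, -11.4]
gripper_width: 0.379
```

Request:
step_arm --plan '[{"fingers": 0.02, "tx": 0, "ty": 0, "tz": 0, "wx": 0, "wy": 0, "wz": 0}]'

```text
t: 17.98
position: [0.5795, -0.1949, 0.0116]
ee_rot: [-180.0, 0.0, -34.1]
ft_force: [-1.0, -1.2, -12.1]
gripper_width: 0.379
```

```bash
python3 st.py
```

```text
17.975 [ 579.506 -194.854   11.634] [ -1.03  -1.21 -12.06]
```

Request:
step_arm --plan '[{"fingers": 0.02, "tx": 0, "ty": 0, "tz": 0.0002, "wx": 0, "wy": 0, "wz": 0}, {"fingers": 0.02, "tx": 0, "ty": 0, "tz": 0.0002, "wx": 0, "wy": 0, "wz": 0}, {"fingers": 0.02, "tx": 0, "ty": 0, "tz": 0.0002, "wx": 0, "wy": 0, "wz": 0}]'

```text
t: 18.35
position: [0.5799, -0.1949, 0.0114]
ee_rot: [-180.0, -0.0, -34.1]
ft_force: [-1.3, 0.2, -2.8]
gripper_width: 0.375
```

```bash
python3 st.py
```

```text
18.35 [ 579.876 -194.867   11.423] [-1.29  0.16 -2.8 ]
```

Request:
step_arm --plan '[{"fingers": 0.02, "tx": 0, "ty": 0, "tz": 0.0002, "wx": 0, "wy": 0, "wz": 0}, {"fingers": 0.02, "tx": 0, "ty": 0, "tz": 0.0001, "wx": 0, "wy": 0, "wz": 0}]'

```text
t: 18.6
position: [0.5801, -0.1948, 0.0113]
ee_rot: [-180.0, -0.0, -34.1]
ft_force: [-1.4, 1.3, 3.4]
gripper_width: 0.376
```

```bash
python3 st.py
```

```text
18.6 [ 580.05  -194.767   11.263] [-1.39  1.31  3.43]
```

Request:
step_arm --plan '[{"fingers": 0.04, "tx": 0, "ty": 0, "tz": 0, "wx": 0, "wy": 0, "wz": 0}, {"fingers": 0.06, "tx": 0, "ty": 0, "tz": 0, "wx": 0, "wy": 0, "wz": 0}, {"fingers": 0.06, "tx": 0, "ty": 0, "tz": 0, "wx": 0, "wy": 0, "wz": 0}, {"fingers": 0.06, "tx": 0, "ty": 0, "tz": 0, "wx": 0, "wy": 0, "wz": 0}]'

```text
t: 19.1
position: [0.5795, -0.1949, 0.0108]
ee_rot: [180.0, 0.0, -34.1]
ft_force: [-0.8, 0.2, 0.5]
gripper_width: 0.638
```

```bash
python3 look.py s11; python3 st.py
```

```text
19.1 [ 0.57955 -0.19491  0.01077] [180.     0.   -34.12] [-0.8   0.18  0.53] [0.06 0.04 0.04] 59.929242798769586
19.15 [ 579.563 -194.917   10.771] [-0.25 -0.36 -0.38]
```

View pics/s11.png

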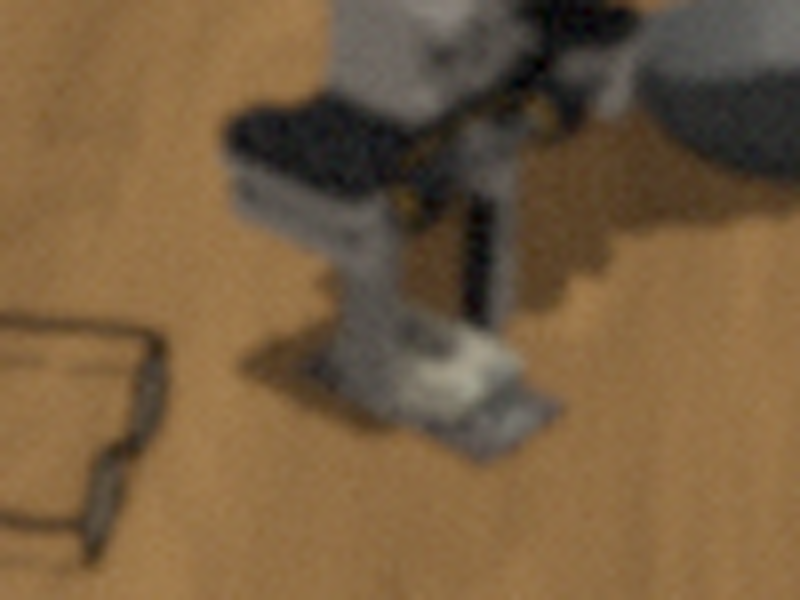

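Request:
step_arm --plan '[{"fingers": 0.06, "tx": 0, "ty": 0, "tz": -0.01, "wx": 0, "wy": 0, "wz": 0}, {"fingers": 0.06, "tx": 0, "ty": 0, "tz": -0.02, "wx": 0, "wy": 0, "wz": 0}, {"fingers": 0.06, "tx": 0, "ty": 0, "tz": -0.04, "wx": 0, "wy": 0, "wz": 0}, {"fingers": 0.06, "tx": 0, "ty": 0, "tz": -0.05, "wx": 0, "wy": 0, "wz": 0}, {"fingers": 0.06, "tx": 0, "ty": 0, "tz": -0.05, "wx": 0, "wy": 0, "wz": 0}, {"fingers": 0.06, "tx": 0.01, "ty": 0.04, "tz": 0, "wx": 0, "wy": 0, "wz": 0}, {"fingers": 0.06, "tx": 0.01, "ty": 0.04, "tz": 0, "wx": 0, "wy": 0, "wz": 0}, {"fingers": 0.06, "tx": 0.01, "ty": 0.04, "tz": 0, "wx": 0, "wy": 0, "wz": 0}, {"fingers": 0.06, "tx": 0.01, "ty": 0.04, "tz": 0, "wx": 0, "wy": 0, "wz": 0}, {"fingers": 0.06, "tx": 0.01, "ty": 0.04, "tz": 0, "wx": 0, "wy": 0, "wz": 0}, {"fingers": 0.06, "tx": 0, "ty": 0, "tz": 0, "wx": 0, "wy": 0, "wz": 0}, {"fingers": 0.06, "tx": 0, "ty": 0, "tz": 0, "wx": 0, "wy": 0, "wz": 0}]'

```text
t: 20.65
position: [0.5092, -0.3879, 0.1818]
ee_rot: [-180.0, -0.0, -34.1]
ft_force: [-1.0, 0.5, 0.8]
gripper_width: 0.638
```

Run:
```python
from bench import env, imaging
from h import *
s=env.state();print(s["t"],s["position"].round(4),s["ft_force"].round(2),s["joint_velocities"].round(2))
a=[]
for c in("side","top"):
    d=imaging.get_image(c)["image"][:,:,::-1]; cv2.imwrite(f"pics/{c}9.png",d)
    y,x=(135,222) if c=="side" else (172,280)
    a.append(cv2.resize(d[y:y+65,x:x+65],None,fx=6,fy=6,interpolation=cv2.INTER_CUBIC))
    for n,parts,z in(("remote",remote(),.0072),("bracket",bracket(),.003)):
        m=imaging.masks_of(c,n)
        if m:
            m=m[0]; print(c,n,round(m["score"],2),m["bbox"],*fit([(c,m["pixels"].astype(float),roi(m["bbox"]))],parts,z,(.5795,-.195,np.radians(-34.1))))
cv2.imwrite("pics/s12.png",np.hstack(a))
```

```text
20.65 [ 0.5092 -0.3879  0.1818] [-0.96  0.47  0.82] [-0.99  0.17 -0.48  0.34 -0.   -0.21 -0.01]
side remote 0.54 [253.0, 157.9, 270.2, 173.0] [  0.58068278  -0.19026046 -34.43350388] 0.03683355504945462
side bracket 0.66 [245.9, 162.8, 275.7, 175.3] [  0.58286652  -0.18047213 -19.15736638] 0.692933805264098
top remote 0.81 [308.9, 193.3, 330.4, 215.3] [  0.57903012  -0.19293956 -35.32797295] 0.02290858535391612
top bracket 0.5 [302.7, 188.7, 332.4, 218.6] [  0.57974783  -0.19241178 -36.21182379] 0.8310470995448642
```

View pics/s12.png

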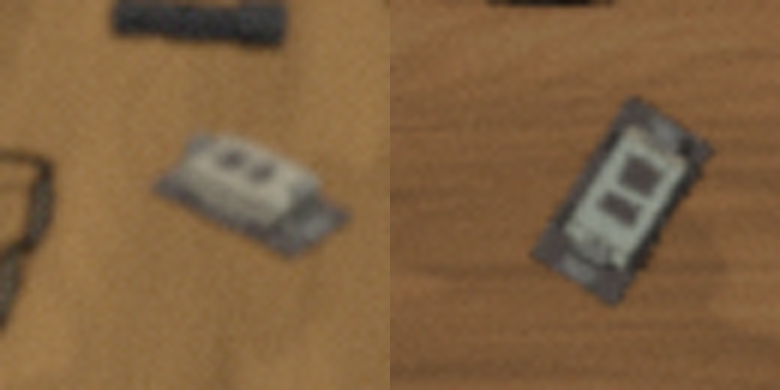

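View pics/side9.png

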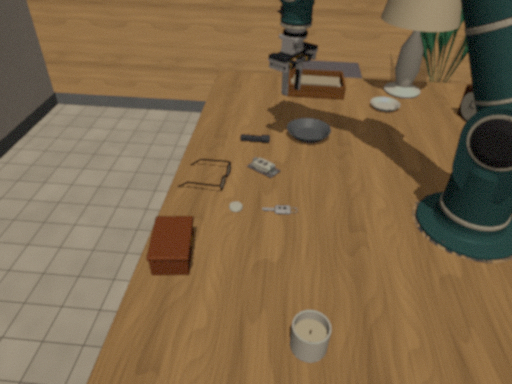

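```bash
python3 -c "
from bench import env
print(env.hand_in())"
```

```text
the job is handed in; nothing more can be done
None
```

I pressed the remote into its bracket, tested it with a steady pull, released it and handed in the job at about 20.8 s. I got no verdict back.

- **Pressing in:** the push peaked at about 12 N at the clips. The wrist force then dropped and briefly reversed as the remote snapped over. I seated it on the pad with about 23 N.
- **Pull test:** my first attempt crept up to about 17 N, above the 8–13 N target but below the 24 N limit, so I eased off. The wrist then read about 9 to 12 N for roughly 1.6 s, and 10 to 12 N for the last 1.2 s of that. Each reading carries about 1 N of noise. The tool rose about 0.35 mm under that pull, then went back down. I can't see the forces at each clip or the pad, so the test rests on the wrist readings.
- **Final check:** both pictures show the remote buttons up and lined up in the bracket, between the clips. The top-camera fit put it at (0.579, -0.193), yaw about -35°, against (0.579, -0.193), -34° for the bracket measured at the start. The side-camera fit was about 3 mm off that in y, but it assumes a height I could not measure exactly. The final bracket fits were poor because the remote hides part of it.
- **Surroundings:** the other objects look unmoved in the side picture. The gripper was clear of everything, about 0.18 m up.

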